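# Third hand for the pantry divider feet

### The job

Two aluminium divider feet are to be screwed to the pull-out shelf, one after the other. First stand the short foot upright in the shallow tray for its later turn, its broad flat face towards the tray's far wall (the one away from the robot), and let go of it; then take the tall foot and, with it standing on the shelf, press its broad flat face squarely against the middle of the fence's sprung plate with a steady push of about 10 newtons, never ramming it. Finish while still holding it pressed there so that someone can fasten it, and leave everything else where it is.

Things in the scene. Friction and masses are not known exactly. Their poses are not given: they have to be found in the camera images.
- tall_foot: tall divider foot, aluminium, loose, upright, T-shaped from above, 60 mm high all over: rib x -25 to 25, 24 wide (y), with a flange x 25 to 33, 70 wide, two dark screw holes. The flange's outer side is the broad flat face, looking along the foot's +x. Origin under the rib's middle, on the underside (z = 0 on the shelf). Starts yawed within 100 deg of +x. 0.1 to 0.3 kg
- tall_foot_face (a point): centre of the tall foot's broad flat face, 30 mm above its underside; axes as the foot's
- tall_foot_rib_end (a point): centre of the opposite, narrow end of the tall foot's rib (24 wide), 58 mm from the flat face; axes as the foot's
- short_foot: short divider foot, aluminium, loose, upright, T-shaped from above, 40 mm high all over: rib x -25 to 25, 24 wide (y), with a flange x 25 to 33, 70 wide, two dark screw holes. The flange's outer side is the broad flat face, looking along the foot's +x. Origin under the rib's middle, on the underside (z = 0 on the shelf). Starts yawed within 100 deg of +x. 0.1 to 0.3 kg
- short_foot_face (a point): centre of the short foot's broad flat face, 20 mm above its underside
- short_foot_rib_end (a point): centre of the narrow end of the short foot's rib, 58 mm from the flat face
- tray: shallow white plastic tray fixed to the shelf, outside 98 mm (x) by 138 (y), 14 high, walls 4 thick, floor 4 thick (inside 90 by 130). Origin: centre of its underside; its +x points to its far wall, the long wall away from the robot
- fence: fitting fence fixed to the shelf: oak rail 140 mm long (y), 24 thick, 45 high, with a sprung steel plate standing in front of it on the robot's side. Origin: on the shelf, at the middle of the plate's front face when unpressed; +x points from the plate to the rail (the direction to press), which lies 30 to 54 behind the origin
- plate (a joint): how far the sprung plate is pushed back towards the rail, m: 0 free, 0.024 at its stop. The spring gives 0.7 N per mm, no preload, so 10 N is 0.0143
- plate_face (a point): middle of the sprung plate's front face at shelf height; moves with the plate. The plate is 120 mm wide (y), 6 thick, and stands from 2 to 44 above the shelf. Axes as the fence's: +x is the pressing direction
- shaker_a: clear acrylic spice shaker, 42 mm across, 90 high; not to be disturbed. Origin: centre of its underside
- shaker_b: second clear acrylic spice shaker, same size; not to be disturbed. Origin: centre of its underside
- tin: copper-tone aluminium tin, 84 mm across, 120 high; not to be disturbed. Origin: centre of its underside
- date_container: grey plastic lidded date container, 156 x 106 x 77 mm high; not to be disturbed. Origin: centre of its underside
- dish: round porcelain dish, 120 mm across, 35 high, steel clip on its rim; not to be disturbed. Origin: centre of its underside
- small_jar: small glass jar with cork lid, 36 mm across, 50 high; not to be disturbed. Origin: centre of its underside
- screwdriver: wood-handled screwdriver lying on the shelf, about 200 mm long, for the person who fastens; not to be disturbed. Origin: middle of its length, on the underside
Not all that is in view belongs to the job. Leave any red look-alike of the short_foot alone. What is shaped like the tall_foot but blue is not meant.

How it is judged:
On the way, in this order (a step that is already met when the one before it is completed fails the run):
1. the short foot stands in the tray, flat face towards the far wall, let go (z of short_foot in the frame of tray between 0 and 0.009 m and angle between short_foot's own z axis and vertical below 0.1 rad and horizontal distance between short_foot and tray below 0.05 m and angle between the x axis of short_foot and the x axis of tray, either way round below 0.21 rad and x of short_foot_face in the frame of tray above 0.005 m and x of short_foot_rib_end in the frame of tray below -0.005 m and contact force between the fingers and short_foot below 0.2 N and linear speed of short_foot below 0.02 m/s), for 0.2 s.
2. the tall foot is held against the sprung plate with 6 to 14 N (contact force between tall_foot and fence between 6 and 14 N and value of joint plate between 0.007 and 0.0215 m and angle between the x axis of tall_foot and the x axis of plate_face, either way round below 0.09 rad and x of tall_foot_rib_end in the frame of plate_face below -0.045 m and y of tall_foot_face in the frame of plate_face between -0.012 and 0.012 m and height (world z) of tall_foot below 0.006 m and angle between tall_foot's own z axis and vertical below 0.08 rad and contact force between the fingers and tall_foot above 2 N), for 0.5 s.
At the end, for the whole second after the job is handed in: Short foot upright in the tray, released, flat face to the far wall within 12 deg. Tall foot on the shelf (underside within 6 mm, upright within 4.5 deg), flat face on the sprung plate within 5 deg and 12 mm of its middle, pressed with 6 to 14 N, still, fingers on it (all of step 1 and all of step 2 and linear speed of tall_foot below 0.01 m/s); the arm keeps its last pose, push and grip.
It fails at once if the plate is rammed (over 25 N) (contact force between tall_foot and fence above 25 N).
It fails at once if another thing on the shelf is moved by more than 25 mm or tipped over (distance of any of shaker_a, shaker_b, tin, date_container, dish, small_jar, screwdriver from where it was at the start of the episode above 0.025 m or angle between any of shaker_a, shaker_b, tin, date_container, dish, small_jar's own z axis and vertical above 0.5 rad).
It also fails if it takes over 64 s, if anything falls off the work surface, if the arm or the gripper's body presses on something with over 40 N, if the wrist force passes 120 N, or if a joint passes its speed limit or range.

### The arm

A 6-joint arm with a two-finger parallel gripper is mounted at the origin on the work surface. World frame = base frame: x ahead of the robot, y to its left, z up, the work surface at z = 0. Lengths are in m, angles in rad, forces in N, time in s.
With the tool pointing down it reaches from about 0.325 to 0.875 m from the base axis. Payload 4.4 kg.
Tool frame: the origin (TCP) lies midway between the tips of the shut fingers; the grasp point (between the pads) lies 19 mm behind it; z points along the fingers, y is the direction in which the jaws open and shut (so a half turn about z gives the same grasp; the last joint's range is limited). The gripper opens to 85 mm and grips with 20 to 120 N. Pads are 22 mm wide; open, the fingers measure 114 mm over their backs; the gripper's body (76 mm by 85 mm) begins 54 mm behind the grasp point. The pads swing forward as they close: fully open they stand 13 mm farther back than shut.
Start: joints at [1.117, 0.207, 1.542, -0, 1.393, -0.15], TCP at [0.171, 0.549, 0.231] pointing down, gripper open.
Joint ranges: [-2.73, 2.73], [-0.86, 2.22], [0.23, 2.46], [-1.11, 4.25], [0.08, 2.63], [-2.82, 2.82]. Speed limits (rad/s): [2.79, 2.79, 3.14, 3.14, 3.14, 3.14].

### API

Orientations are given as a unit quaternion [x, y, z, w].
In Python, from station import bot gives the robot as it stands. Calls block until the motion is done:
- bot.goto(position, orientation): joint-space move of the TCP to a pose.
- bot.move_linear(position, attitude=None, feed=0.15): straight line of the TCP; attitude=None keeps the orientation; feed is the mean speed in m/s.
- bot.movej(angles): joint-space move.
- bot.grip(opening, newtons=None): finger opening in m; newtons is the grip in N (None keeps the last); returns when the fingers have stopped.
- bot.wait(seconds).
- bot.solve_ik(position, orientation): joint angles nearest the present ones, or None.
- bot.capture(name): name is "side" or "top"; returns a dict with "color" (480x640x3 uint8, red, green, blue), "range_z" (480x640 float32, m along the optical axis (not along the pixel's ray), 0 where there is no reading), "vertical_fov" (degrees; the focal length in pixels is half the picture's height over the tangent of half this angle, whatever the lens; pixels are square), "cx", "cy" (the principal point, pixels), "k1" (the pictures are not rectified: a ray, as slopes to the right and down, at radius r is drawn at 1 + k1 r^2 times it, then the intrinsics apply), "eye" and "orientation" of the camera in the world. Camera axes: x right, y down, z forward; pixel columns grow to the right and rows downward; lengths in m; the calibration is good to about 2 mm. A picture is of the moment at which its call begins.
A pose or a line that the arm cannot do raises bot.PlanningError and nothing moves.
- bot.sign_off(): hands the job in, once; it reports no verdict.
Trained networks look in a picture, given as the dict that the camera call returned (one of the last four; its "shot" number tells which), for a name from the list of things; names that differ only in an ending like _2 or _b are one class to them, and where a whole thing is asked for, a point or a joint stands for the part that bears it (a point fixed in the world has none). Each returns a list of dicts, best first, with "conf" (0 to 1); they miss things now and then, are a little off and sometimes report something else, mostly with a low value. They report only what shows in the picture. A call takes as long as a camera call. They do not tell look-alikes from the thing itself.
- bot.look_for(picture, query): "location" ([column, row] in pixels, amid what is visible of it).
- bot.mark_of(picture, query): "location" ([column, row] in pixels: a listed point, or the origin of a listed thing).
Readings, each from a call of its own:
- bot.get_time(): time.
- bot.get_joint_positions(): joint angles.
- bot.get_joint_velocities(): joint speeds.
- bot.get_joint_torque(): joint torques, N m.
- bot.get_tool_pos(): TCP position.
- bot.get_ee_rot(): TCP orientation.
- bot.get_force(): force on the tool from outside, world axes, zero at the start.
- bot.get_moment(): the same for the moment, N m.
- bot.get_width(): finger opening in m.
Only numpy, scipy, OpenCV 4.12 (cv2) and the standard library are available. Lean on these libraries where they do the work, as an engineer would, in place of code of your own. Each camera call takes 0.05 s, during which the arm holds its last target.

## Working session

There is one attempt and no reset: what is moved stays moved. The work goes in short steps, each a Python script; the robot and the scene stay as the last script left them, time stands still between calls to the robot, and variables do not carry over. Pictures are saved under pics/ and viewed, and the job is handed in when it is done.

```bash
ls; mkdir -p pics
cat > h.py <<'E'
import numpy as np, cv2
from station import bot
from scipy.spatial.transform import Rotation as R
def K(p):
    f=240/np.tan(np.radians(p["vertical_fov"])/2); return f
def und(p,uv):
    f=K(p); uv=np.atleast_2d(np.array(uv,float)); d=np.c_[(uv[:,0]-p["cx"])/f,(uv[:,1]-p["cy"])/f]
    u=d.copy()
    for _ in range(20):
        r2=(u**2).sum(1,keepdims=True); u=d/(1+p["k1"]*r2)
    return u
def rays(p,uv):
    u=und(p,uv); d=np.c_[u,np.ones(len(u))]
    return d@R.from_quat(p["orientation"]).as_matrix().T
def at_z(p,uv,z):
    d=rays(p,uv); e=np.array(p["eye"]); t=(z-e[2])/d[:,2]; return e+d*t[:,None]
def cloud(p):
    h,w=p["range_z"].shape; v,u=np.mgrid[:h,:w]
    d=rays(p,np.c_[u.ravel(),v.ravel()]); z=p["range_z"].ravel()
    P=np.array(p["eye"])+d*z[:,None]; P[z==0]=np.nan
    return P.reshape(h,w,3)
def proj(p,X):
    X=np.atleast_2d(X); c=(X-np.array(p["eye"]))@R.from_quat(p["orientation"]).as_matrix()
    u=c[:,:2]/c[:,2:]; r2=(u**2).sum(1,keepdims=True); u=u*(1+p["k1"]*r2)
    return u*K(p)+np.array([p["cx"],p["cy"]])
def save(p,name,img=None):
    cv2.imwrite("pics/"+name, cv2.cvtColor(p["color"] if img is None else img,cv2.COLOR_RGB2BGR))
E
python3 - <<'E'
from h import *
import pickle
for n in ("top","side"):
    p=bot.capture(n); save(p,n+"0.png"); pickle.dump(p,open(n+"0.pkl","wb"))
    print(n,p["eye"],p["orientation"],p["vertical_fov"],p["k1"],p["cx"],p["cy"])
    for q in ["tall_foot","short_foot","tray","fence","plate_face","tall_foot_face","tall_foot_rib_end","short_foot_face","short_foot_rib_end"]:
        print(q,[(np.round(d["location"]).tolist(),round(d["conf"],2)) for d in bot.mark_of(p,q)][:4])
print(bot.get_time())
E
```

```text
pics
top [0.36929871 0.09948891 1.2759185 ] [-0.70298541  0.70780335 -0.05249325  0.04550152] 49.50005692611371 -0.0525953492911151 321.2153963263731 236.45624458005025
tall_foot [([213.0, 314.0], 0.69), ([229.0, 268.0], 0.62)]
short_foot [([364.0, 275.0], 0.95), ([367.0, 326.0], 0.57)]
tray [([229.0, 176.0], 0.68), ([479.0, 266.0], 0.55)]
fence [([371.0, 209.0], 0.8)]
plate_face [([373.0, 208.0], 0.74)]
tall_foot_face [([238.0, 258.0], 0.93), ([218.0, 304.0], 0.8)]
tall_foot_rib_end [([202.0, 321.0], 0.59)]
short_foot_face [([369.0, 259.0], 0.85), ([355.0, 318.0], 0.61), ([374.0, 207.0], 0.16)]
short_foot_rib_end [([366.0, 283.0], 0.8)]
side [ 0.28713002 -0.64424446  0.91560158] [ 0.91814027 -0.18008497  0.06769461 -0.3464178 ] 52.65218791906183 0.02499613320844985 312.09205638985316 245.98421149089302
tall_foot [([195.0, 208.0], 0.96), ([242.0, 207.0], 0.77)]
short_foot [([277.0, 303.0], 0.88), ([225.0, 317.0], 0.6)]
tray [([330.0, 408.0], 0.88), ([266.0, 297.0], 0.29)]
fence [([345.0, 289.0], 0.62)]
plate_face [([340.0, 287.0], 0.65), ([224.0, 261.0], 0.62)]
tall_foot_face [([202.0, 202.0], 0.86), ([250.0, 204.0], 0.63), ([333.0, 410.0], 0.48)]
tall_foot_rib_end [([186.0, 197.0], 0.95), ([234.0, 193.0], 0.93)]
short_foot_face [([290.0, 295.0], 0.97), ([229.0, 300.0], 0.74)]
short_foot_rib_end [([264.0, 296.0], 0.96), ([220.0, 324.0], 0.7)]
1.0
```

View pics/top0.png

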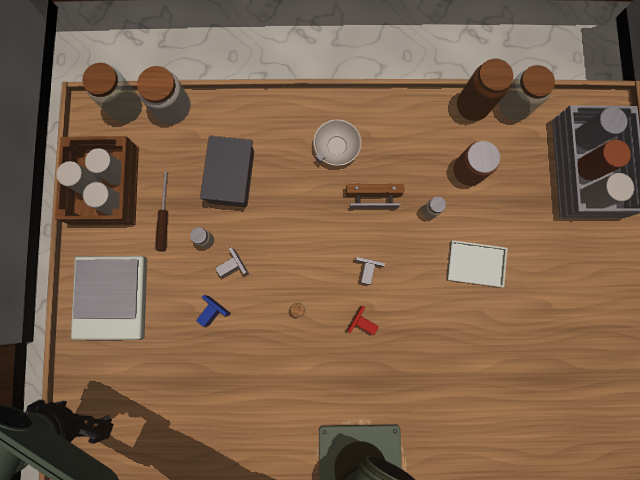

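View pics/side0.png

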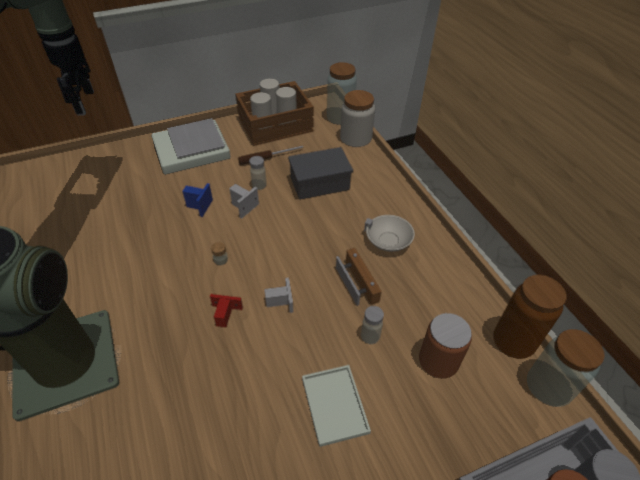

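The top view shows the silver T at (231,263) with the taller sides, a blue T at (211,311), a silver T at (369,270) and a red T at (362,322). The tray is at (478,264) and the fence at (375,197), with shaker_a or shaker_b near it at (433,208).

- **Tall foot candidates:** silver (231,263) and blue (211,311). I choose silver.
- **Short foot candidates:** silver (369,270) and red (362,322). I choose silver.

Next come close crops and depth fits.

Run:
```python
from h import *
import pickle
p=pickle.load(open("top0.pkl","rb")); s=pickle.load(open("side0.pkl","rb"))
a=cv2.resize(p["color"][220:350,180:410],None,fx=3.4,fy=3.4,interpolation=cv2.INTER_CUBIC); save(p,"crop_top.png",a)
a=cv2.resize(s["color"][160:340,170:400],None,fx=3.2,fy=3.2,interpolation=cv2.INTER_CUBIC); save(s,"crop_side.png",a)
C=cloud(p);S=cloud(s)
print("table z", np.nanmedian(C[280:300,250:340,2]), np.nanmedian(S[220:240,230:250,2]))
for nm,(c0,r0,c1,r1) in dict(tall=(212,243,252,282),short=(350,252,388,290),tray=(442,236,512,292),fence=(338,178,410,215)).items():
    Z=C[r0:r1,c0:c1].reshape(-1,3); print(nm,np.nanpercentile(Z[:,2],[5,50,90,97,99]))
for nm,uv in dict(tall=(231,263),short=(369,270),tray=(478,264),fence=(375,208),shk=(433,208),shk2=(200,238),dish=(337,143),jar=(297,311),tin=(477,163),date=(227,170)).items():
    print(nm,np.round(C[uv[1],uv[0]],3))
```

```text
table z -0.0002521014028308288 0.00016385026131038316
tall [-0.00414897  0.00089729  0.05943094  0.06193694  0.06358699]
short [-0.00364994  0.00125577  0.04020058  0.04270999  0.04406502]
tray [-0.00284891  0.00293353  0.00957172  0.01528948  0.01737531]
fence [-0.00355781  0.00284804  0.04568229  0.04809806  0.04977758]
tall [0.477 0.298 0.062]
short [ 0.46  -0.026  0.043]
tray [ 0.476 -0.3    0.004]
fence [ 0.617 -0.048  0.008]
shk [ 0.6   -0.174  0.088]
shk2 [0.533 0.367 0.086]
dish [0.786 0.044 0.004]
jar [0.365 0.145 0.05 ]
tin [ 0.698 -0.272  0.125]
date [0.697 0.309 0.076]
```

```bash
sleep 1; ls pics
```

```text
crop_side.png
crop_top.png
side0.png
top0.png
```

View pics/crop_top.png

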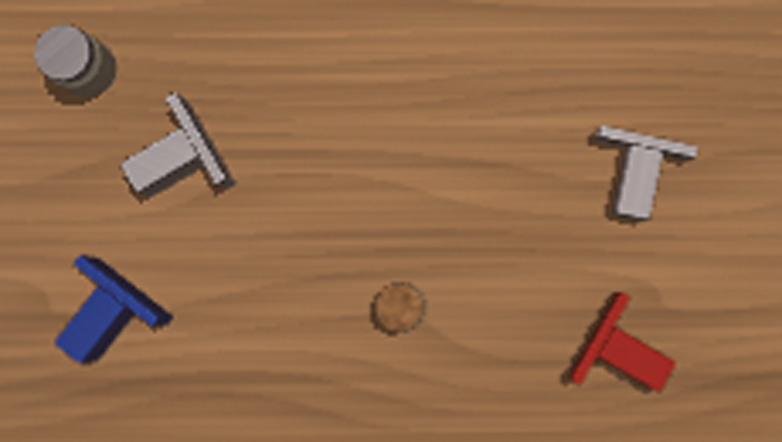

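View pics/crop_side.png

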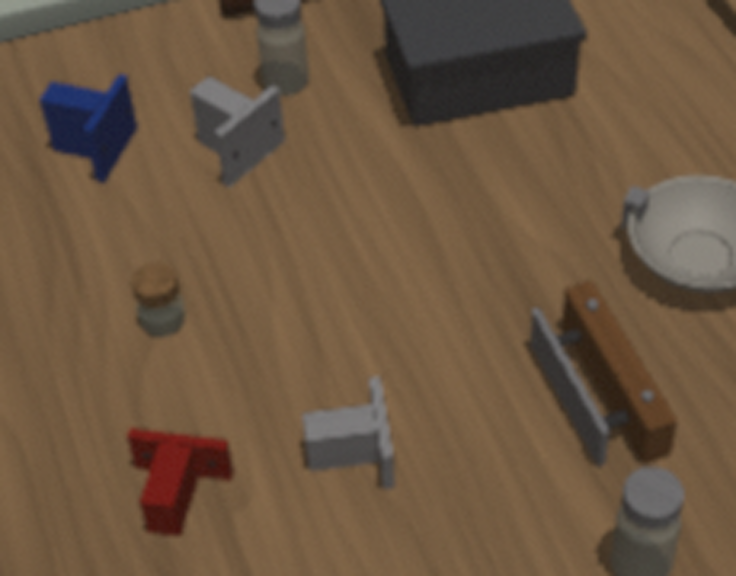

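Both silver feet fit the description: about 60 mm high for the tall one and about 40 mm for the short one. Next I fit their poses, the tray and the plate.

```bash
cat > fit.py <<'E'
from h import *
from scipy.optimize import minimize
T=np.array([[-25,-12],[25,-12],[25,-35],[33,-35],[33,35],[25,35],[25,12],[-25,12]])/1e3
def tpose(x,y,a,P): 
    c,s=np.cos(a),np.sin(a); return P@np.array([[c,s],[-s,c]])+[x,y]
def sil(p,x,y,a,h,box,full,ss=4,P=T):
    c0,r0,c1,r1=box; m=np.zeros(((r1-r0)*ss,(c1-c0)*ss),np.uint8)
    Q=tpose(x,y,a,P); n=len(Q)
    px=lambda z: (proj(p,np.c_[Q,np.full(n,z)])-[c0,r0]+0.5)*ss-0.5
    t=px(h); cv2.fillPoly(m,[np.round(t*16).astype(np.int32)],255,shift=4)
    if full:
        b=px(0)
        for i in range(n):
            j=(i+1)%n; cv2.fillPoly(m,[np.round(np.array([t[i],t[j],b[j],b[i]])*16).astype(np.int32)],255,shift=4)
    return cv2.resize(m,(c1-c0,r1-r0),interpolation=cv2.INTER_AREA)/255.
def silver(p,box,lo):
    c0,r0,c1,r1=box; I=p["color"][r0:r1,c0:c1].astype(float)
    sat=(I.max(2)-I.min(2))/(I.max(2)+1); v=I.max(2)
    return ((sat<0.2)&(v>lo)).astype(float)
def fit(p,box,h,x0,full=False,lo=110):
    M=silver(p,box,lo)
    f=lambda q: np.abs(sil(p,q[0]/100,q[1]/100,q[2],h,box,full)-M).sum()
    best=None
    for a0 in np.arange(-1.8,1.81,0.3) if x0[2] is None else [x0[2]-.1,x0[2],x0[2]+.1]:
        r=minimize(f,[x0[0]*100,x0[1]*100,a0],method="Nelder-Mead",options=dict(initial_simplex=np.array([[x0[0]*100,x0[1]*100,a0]]*4)+np.vstack([[0,0,0],np.diag([1.,1.,.3])])))
        if best is None or r.fun<best.fun: best=r
    q=best.x; return q[0]/100,q[1]/100,q[2],best.fun,M.sum()
E
python3 - <<'E'
from fit import *
import pickle
p=pickle.load(open("top0.pkl","rb")); s=pickle.load(open("side0.pkl","rb"))
for nm,b,bs,h,x0 in [("tall",(210,240,256,286),(224,175,264,222),.06,(.477,.298,None)),("short",(346,250,392,292),(258,272,302,320),.04,(.46,-.026,None))]:
    r=fit(p,b,h,x0); print(nm,"top",np.round(r,4),np.degrees(r[2]))
    for lo in (60,):
        q=fit(s,bs,h,r[:3],True,lo); print(nm,"side",np.round(q,4),np.degrees(q[2]))
    im=p["color"].copy()
C=cloud(p)
# tray: bright white mask
hsv=cv2.cvtColor(p["color"],cv2.COLOR_RGB2HSV)
for (c,n,zz,par) in [(p,"top",.014,(440,232,516,296)),(s,"side",.014,(295,360,376,450))]:
    c0,r0,c1,r1=par; I=c["color"][r0:r1,c0:c1]; hs=cv2.cvtColor(I,cv2.COLOR_RGB2HSV)
    m=((hs[...,1]<60)&(hs[...,2]>120)).astype(np.uint8)
    cnt=max(cv2.findContours(m,0,2)[0],key=cv2.contourArea)
    P=at_z(c,cnt[:,0]+[c0,r0],zz)[:,:2]
    (cc,sz,ang)=cv2.minAreaRect((P*1000).astype(np.float32)); print(n,"tray",cc,sz,ang)
# plate: steel pixels in fence box, with z>0.03
for c,n,b,Cl in [(p,"top",(338,178,412,216),C),(s,"side",(325,240,390,308),cloud(s))]:
    c0,r0,c1,r1=b; I=c["color"][r0:r1,c0:c1]; hs=cv2.cvtColor(I,cv2.COLOR_RGB2HSV); Z=Cl[r0:r1,c0:c1]
    a=cv2.resize(I,None,fx=8,fy=8,interpolation=cv2.INTER_CUBIC); save(c,f"fence_{n}.png",a)
    for nm,m in [("plate",(hs[...,1]<60)),("rail",(hs[...,1]>60))]:
        m=m&(Z[...,2]>.036)
        m=cv2.morphologyEx(m.astype(np.uint8),cv2.MORPH_OPEN,np.ones((2,2)))>0
        Q=Z[m][:,:2]*1000; print(n,nm,len(Q),cv2.minAreaRect(Q.astype(np.float32)), np.median(Q,0))
        v=np.linalg.svd(Q-Q.mean(0))[2][0]; print("  dir",np.degrees(np.arctan2(v[1],v[0])))
E
```

```text
tall top [  0.4694   0.3091  -1.0211  40.1686 289.    ] -58.50381727859269
tall side [ 4.693000e-01  3.110000e-01 -1.024900e+00  1.967176e+02  7.490000e+02] -58.725108853578696
short top [ 4.53300e-01 -2.33000e-02 -2.34100e-01  3.97294e+01  2.86000e+02] -13.41076260020066
short side [ 4.52700e-01 -2.28000e-02 -2.36200e-01  5.52392e+01  5.33000e+02] -13.532507501030903
top tray (476.3800354003906, -295.9299621582031) (138.82896423339844, 98.732177734375) 81.7395248413086
side tray (475.5530090332031, -296.14825439453125) (138.56053161621094, 98.0666732788086) 82.09751892089844
top plate 164 ((637.32763671875, -49.95528793334961), (123.56892395019531, 42.887603759765625), 89.87126159667969) [nan nan]Traceback (most recent call last):
  File "<stdin>", line 26, in <module>
    u, s, vh = gufunc(a, signature=signature)
               ~~~~~~^^^^^^^^^^^^^^^^^^^^^^^^
    raise LinAlgError("SVD did not converge")
numpy.linalg.LinAlgError: SVD did not converge
```

```bash
python3 -c "
import cv2,numpy as np
a=cv2.imread('pics/fence_top.png');b=cv2.imread('pics/fence_side.png')
print(a.shape,b.shape)"
```

```text
[ WARN:0@0.025] global loadsave.cpp:275 findDecoder imread_('pics/fence_side.png'): can't open/read file: check file path/integrity
Traceback (most recent call last):
AttributeError: 'NoneType' object has no attribute 'shape'
```

View pics/fence_top.png

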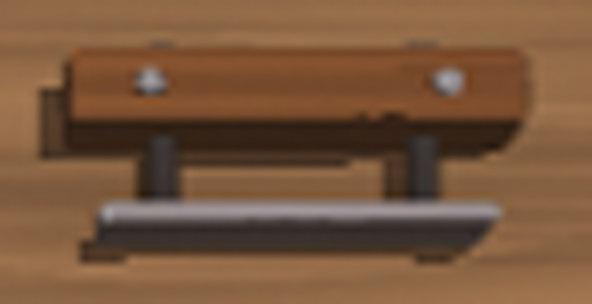

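Run:
```python
from fit import *
import pickle
p=pickle.load(open("top0.pkl","rb")); s=pickle.load(open("side0.pkl","rb"))
PL=np.array([[0,-60],[6,-60],[6,60],[0,60]])/1e3
RA=np.array([[30,-70],[54,-70],[54,70],[30,70]])/1e3
for c,n,b in [(p,"top",(338,178,412,216)),(s,"side",(325,240,390,308))]:
    c0,r0,c1,r1=b; I=c["color"][r0:r1,c0:c1]; hs=cv2.cvtColor(I,cv2.COLOR_RGB2HSV)
    Z=cloud(c)[r0:r1,c0:c1]
    a=cv2.resize(I,None,fx=8,fy=8,interpolation=cv2.INTER_CUBIC); save(c,f"fence_{n}.png",a)
    sat,val=hs[...,1]/255.,hs[...,2]
    if n=="top":
        mp=((sat<.25)&(val>100)); mp[:20]=0
        # rail top: red-brown, bright-ish, row<15
        mr=((sat>.55)&(val>90)); 
    else:
        mp=None
        mr=((sat>.55)&(val>100))
    for nm,m,P,h in [("plate",mp,PL,.044),("rail",mr,RA,.045)]:
        if m is None: continue
        m=m.astype(float)
        best=None
        for a0 in (-.1,0,.1):
            f=lambda q: np.abs(sil(c,q[0]/100,q[1]/100,q[2],h,b,False,P=P)-m).sum()
            i=np.array([62.,-5,a0]); 
            r=minimize(f,i,method="Nelder-Mead",options=dict(initial_simplex=np.array([i]*4)+np.vstack([[0,0,0],np.diag([1.,1.,.1])])))
            if best is None or r.fun<best.fun: best=r
        print(n,nm,np.round(best.x,3),best.fun,m.sum())
    # plate front plane from depth, side+top
    m=(Z[...,2]>.008)&(Z[...,2]<.040)&(sat<.3)
    Q=Z[m]; print(n,len(Q),np.nanmedian(Q,0))
```

```text
top plate [ 6.1752e+01 -4.3780e+00  1.1000e-02] 31.266666666666666 103.0
top rail [ 6.1689e+01 -4.2950e+00 -1.7000e-02] 84.64705882352942 481.0
top 167 [ 0.61706876 -0.04196913  0.02644994]
side rail [61.396  8.358  0.791] 71.0 71.0
side 380 [ 0.61740556 -0.02490489  0.02442545]
```

View pics/fence_side.png

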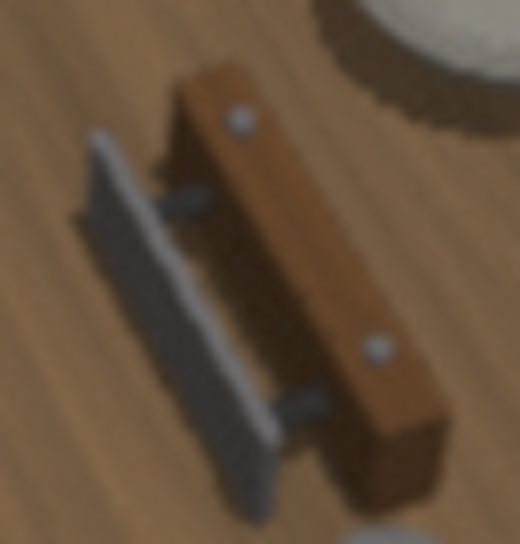

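Run:
```python
from fit import *
import pickle
p=pickle.load(open("top0.pkl","rb")); s=pickle.load(open("side0.pkl","rb"))
# top strip centroids
g=p["color"].astype(float); sat=(g.max(2)-g.min(2))/(g.max(2)+1); V=g.max(2)
pts=[]
for c in range(353,399):
    col=p["color"][200:209,c].astype(float); w=np.clip(col[:,2]-85,0,None)  # blue channel: bright on steel, low on wood
    if w.sum()>20: pts.append((c,200+(w*np.arange(9)).sum()/w.sum()))
pts=np.array(pts); X=at_z(p,pts,.044); k=np.polyfit(X[:,1],X[:,0],1); print("strip",len(pts),"yaw",-np.arctan(k[0]),"x mid@-.044",np.polyval(k,-.044), "resid",np.std(X[:,0]-np.polyval(k,X[:,1])))
# rail back edge(top view): gradient in red-green
for nm,(ra,rb,sgn) in dict(back=(180,188,1),front=(190,197,-1)).items():
    e=[]
    for c in range(350,401):
        q=cv2.GaussianBlur(p["color"][ra-2:rb+2,c:c+1].astype(np.float32),(1,3),0)[:,0]
        v=(q[:,0]/(q[:,2]+10)) if nm=="back" else q[:,0]
        d=np.clip(np.diff(v)*sgn,0,None)
        e.append((c,ra-2+.5+(d**2*np.arange(len(d))).sum()/((d**2).sum()+1e-9)))
    e=np.array(e); X=at_z(p,e,.045)
    for _ in range(3):
        k=np.polyfit(X[:,1],X[:,0],1); r=X[:,0]-np.polyval(k,X[:,1]); X=X[np.abs(r)<2*r.std()+1e-6]
    print(nm,len(X),"yaw",-np.arctan(k[0]),np.polyval(k,-.044),r.std())
print("side strip ends",at_z(s,[(325+97/8-.5,240+133/8-.5),(325+278/8-.5,240+440/8-.5)],.044))
print("top strip ends",at_z(p,[(338+103/8-.5,178+212/8-.5),(338+500/8-.5,178+212/8-.5)],.044))
print("rail corners side (front-left, back-left, front-right,back-right)",at_z(s,[(325+180/8-.5,240+85/8-.5),(325+240/8-.5,240+62/8-.5),(325+372/8-.5,240+437/8-.5),(325+448/8-.5,240+412/8-.5)],.045))
# plane of plate front from side depth
b=(325,240,390,308);c0,r0,c1,r1=b
Z=cloud(s)[r0:r1,c0:c1].reshape(-1,3); I=s["color"][r0:r1,c0:c1].reshape(-1,3).astype(float); st=(I.max(1)-I.min(1))/(I.max(1)+1)
m=(Z[:,2]>.006)&(Z[:,2]<.040)&(st<.3)&(abs(Z[:,0]-.617)<.012)&(abs(Z[:,1]+.044)<.056); Q=Z[m]
k=np.polyfit(Q[:,1],Q[:,0],1); print("plane",len(Q),-np.arctan(k[0]),np.polyval(k,-.044),np.std(Q[:,0]-np.polyval(k,Q[:,1])))
```

```text
strip 46 yaw -0.003980361930722955 x mid@-.044 0.620292420340966 resid 8.203532689720757e-05
back 39 yaw -0.006598806534202601 0.6694346342937942 0.00011304461538783013
front 42 yaw -0.005858118108103184 0.6482123759090509 5.4220679891911135e-05
side strip ends [[ 0.61766003  0.01472143  0.044     ]
 [ 0.61862035 -0.10484204  0.044     ]]
top strip ends [[ 0.61985596  0.01568833  0.044     ]
 [ 0.61927052 -0.10441483  0.044     ]]
rail corners side (front-left, back-left, front-right,back-right) [[ 0.64766958  0.02166845  0.045     ]
 [ 0.6680423   0.02314086  0.045     ]
 [ 0.64257721 -0.11428685  0.045     ]
 [ 0.66581434 -0.11462636  0.045     ]]
plane 206 -0.007606955956718606 0.6167046291129142 0.0013510911278179834
```

Both cameras agree to within about 2 mm:

| Item | x (m) | y (m) | yaw |
|---|---|---|---|
| Short foot | 0.453 | -0.023 | -13.5° |
| Tall foot | 0.469 | 0.310 | -58.6° |
| Tray | 0.476 | -0.296 | -8.1° |
| Plate face | 0.617 | -0.0445 | -0.3° |

Now I go for the short foot.

```bash
cat >> h.py <<'E'
def ori(yaw):
    x=np.array([np.cos(yaw),np.sin(yaw),0]); z=np.array([0,0,-1.]); y=np.cross(z,x)
    return R.from_matrix(np.c_[x,y,z]).as_quat()
def tcp(x,y,yaw,off):  # point at foot-x offset
    return x+off*np.cos(yaw), y+off*np.sin(yaw)
E
python3 - <<'E'
from h import *
print(R.from_quat(bot.get_ee_rot()).as_matrix().round(2).tolist())
yaw=np.radians(-13.5); x,y=tcp(.453,-.023,yaw,-.004)
for k in (0,np.pi): print(k,bot.solve_ik([x,y,.14],ori(yaw+k)))
yt=np.radians(-8.1)
for k in (0,np.pi): print(k,bot.solve_ik([.472,-.296,.14],ori(yt+k)))
y2=np.radians(-58.6)
for k in (0,np.pi): print('tall',k,bot.solve_ik([.47,.31,.14],ori(y2+k)))
for k in (0,np.pi): print('press',k,bot.solve_ik([.59,-.045,.03],ori(k)))
print(bot.get_force(),bot.get_time())
E
```

```text
[[-0.95, 0.3, 0.0], [0.3, 0.95, 0.0], [-0.0, 0.0, -1.0]]
0 [-2.41991413e-01  3.92995697e-02  1.93178824e+00 -4.44089210e-16
  1.17050484e+00  1.56442436e+00]
3.141592653589793 [-2.41991413e-01  3.92995697e-02  1.93178824e+00 -4.44089210e-16
  1.17050484e+00 -1.57716829e+00]
0 [-7.15465401e-01  2.60904949e-01  1.67504953e+00 -4.44089210e-16
  1.20563817e+00  9.96702595e-01]
3.141592653589793 [-7.15465401e-01  2.60904949e-01  1.67504953e+00 -4.44089210e-16
  1.20563817e+00 -2.14489006e+00]
tall 0 None
tall 3.141592653589793 [ 4.29371164e-01  2.72542696e-01  1.66019217e+00 -4.44089210e-16
  1.20885779e+00 -1.18662221e-01]
press 0 [-2.22322640e-01  4.75926667e-01  1.64428078e+00 -4.44089210e-16
  1.02138521e+00  1.34847369e+00]
press 3.141592653589793 [-2.22322640e-01  4.75926667e-01  1.64428078e+00 -4.44089210e-16
  1.02138521e+00 -1.79311897e+00]
[-0.66878044  0.16541787 -0.39394005] 1.0
```

Run:
```python
from h import *
yaw=np.radians(-13.5); x,y=tcp(.453,-.023,yaw,-.004); q=ori(yaw+np.pi)
bot.grip(.048,40)
bot.goto([x,y,.12],q)
f0=bot.get_force()
bot.move_linear([x,y,.011],feed=.12)
print(bot.get_tool_pos(),bot.get_force()-f0,bot.get_width(),bot.get_time())
print(bot.grip(.015,40),bot.get_width(),bot.get_force()-f0)
bot.move_linear([x,y,.09],feed=.12)
print(bot.get_tool_pos(),bot.get_width(),bot.get_force()-f0,bot.get_time())
p=bot.capture("side"); save(p,"s1.png",cv2.resize(p["color"][180:380,180:420],None,fx=3,fy=3))
```

```text
[ 0.44991515 -0.02219666  0.01161543] [-0.19732722  0.58118746 -0.79851716] 0.04815384505702557 4.8167
False 0.023482231296839854 [-1.14535838  0.82076979  4.48070254]
[ 0.44815066 -0.02184473  0.08915731] 0.0234060374644643 [-0.0134833   0.86693251 -2.64821967] 5.9583
```

View pics/s1.png

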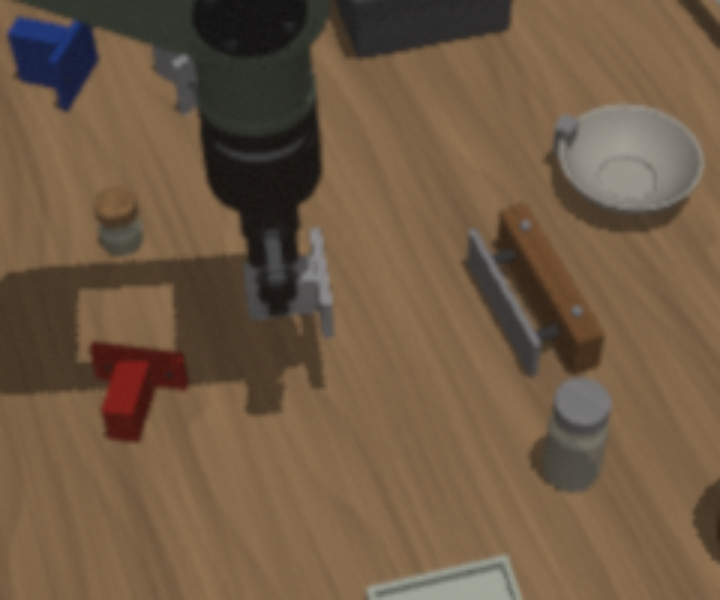

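The crop shows the short foot held upright by its rib, clear of the shelf. Now I place it in the tray.

Run:
```python
from h import *
yt=np.radians(-8.1); tx,ty=tcp(.476,-.296,yt,-.008); q=ori(yt+np.pi)
bot.move_linear([tx,ty,.09],q,feed=.25)
f0=bot.get_force()
bot.move_linear([tx,ty,.022],feed=.1)
z=.019
while z>.0125:
    bot.move_linear([tx,ty,z],feed=.03)
    f=bot.get_force()-f0; print(round(z,4),f.round(2),bot.get_tool_pos().round(4))
    if f[2]>1.5: break
    z-=.0015
bot.grip(.046,40); bot.wait(.2)
bot.move_linear([tx,ty,.12],feed=.15)
print(bot.get_width(),bot.get_time())
```

```text
0.019 [ 0.31 -0.58  0.05] [ 0.4683 -0.2951  0.0194]
0.0175 [-0.98  0.27  0.3 ] [ 0.4681 -0.2949  0.0175]
0.016 [ 0.28 -1.52  0.63] [ 0.4682 -0.295   0.016 ]
0.0145 [-3.75  2.47  9.8 ] [ 0.4682 -0.295   0.016 ]
0.04629583216357494 10.4833
```

Run:
```python
from fit import *
y2=np.radians(-58.6); x,y=tcp(.4693,.310,y2,-.006)
bot.goto([x,y,.16],ori(y2+np.pi))
s=bot.capture("side"); p=bot.capture("top"); 
save(s,"s2.png",cv2.resize(s["color"][330:470,270:430],None,fx=4,fy=4,interpolation=cv2.INTER_CUBIC))
save(p,"t2.png")
print(bot.get_tool_pos(),bot.get_width(),bot.get_time())
C=cloud(p)
b=(440,232,516,296); Z=C[b[1]:b[3],b[0]:b[2]].reshape(-1,3); m=Z[:,2]>.034; print(np.nanmedian(Z[m],0),np.nanmedian(Z[m][:,2]))
```

```text
[0.46661849 0.31442831 0.15989697] 0.046026802737273324 12.775
[ 0.48216464 -0.29408346  0.04380685] 0.043806851836597493
```

View pics/s2.png

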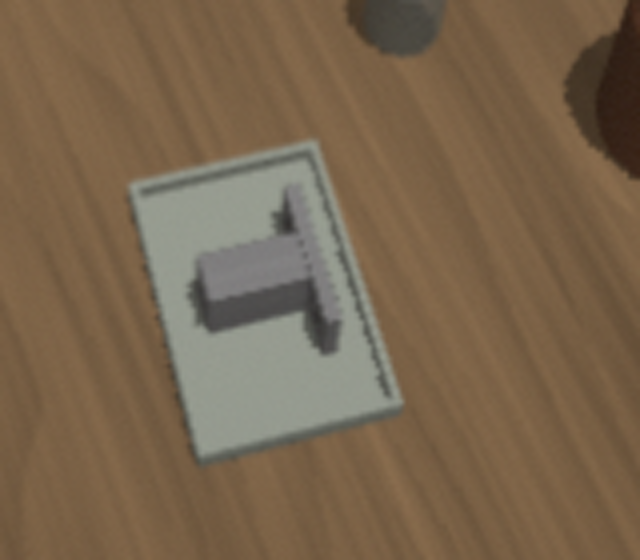

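View pics/t2.png

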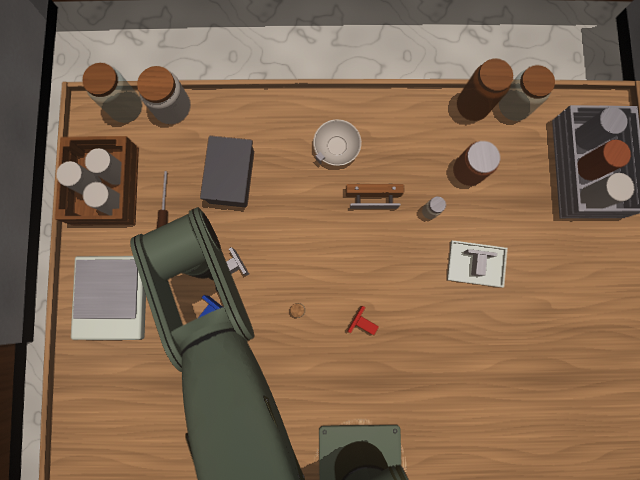

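The short foot stands in the tray with its flange towards the far wall, at (478,262) in the top picture. Now the tall foot.

Run:
```python
from h import *
y2=np.radians(-58.6); x,y=tcp(.4693,.310,y2,-.006)
bot.move_linear([x,y,.022],feed=.13)
print(bot.get_tool_pos(),bot.get_width())
bot.grip(.015,70); print(bot.get_width(),bot.get_force())
bot.move_linear([x,y,.075],feed=.12)
print(bot.get_tool_pos(),bot.get_width(),bot.get_force(),bot.get_time())
bot.move_linear([.53,-.0445,.09],ori(-.005+np.pi),feed=.2)
print(bot.get_tool_pos(),bot.get_width(),bot.get_force(),bot.get_time())
p=bot.capture("side"); save(p,"s3.png",cv2.resize(p["color"][200:380,210:450],None,fx=3,fy=3))
import pickle; pickle.dump(p,open("s3.pkl","wb"))
```

```text
[0.46706955 0.31555896 0.02296707] 0.04601420627355065
0.02302562928732454 [-0.15162828  0.17781567  4.95800265]
[0.46549367 0.31480244 0.07437346] 0.023217082572215036 [ 0.30907708  0.37390652 -2.95449606] 14.9
[ 0.52961859 -0.04392952  0.08969258] 0.023326218879898778 [-0.29465031 -0.06945273 -3.46350566] 16.875
```

View pics/s3.png

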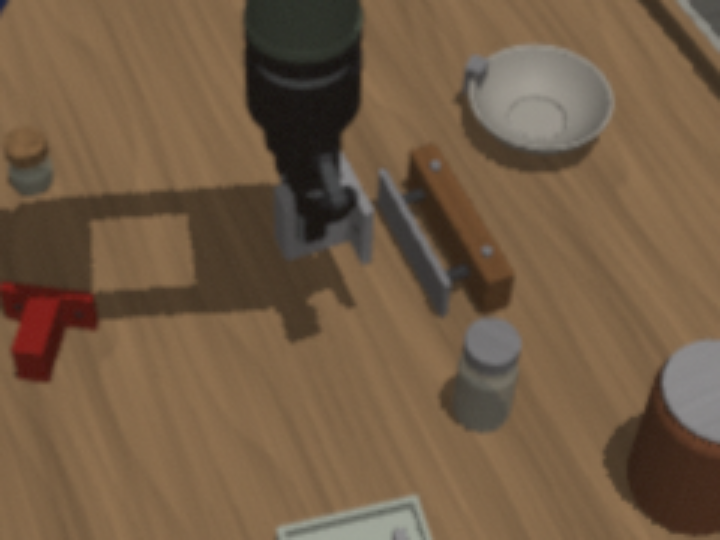

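The tall foot is held upright in front of the plate, at about (320,220) in the crop. I'll lower it gently, then press in small steps.

Run:
```python
from h import *
yy=-.0445
bot.move_linear([.545,yy,.035],feed=.15); bot.wait(.2)
f0=bot.get_force(); print(f0)
z=.026
while z>.0195:
    bot.move_linear([.545,yy,z],feed=.03); f=bot.get_force()-f0; print(round(z,4),f.round(2),bot.get_tool_pos().round(4))
    if f[2]>1.5: break
    z-=.001
z+=0.0005
bot.move_linear([.570,yy,z],feed=.05); bot.wait(.2)
f1=np.mean([bot.get_force() for _ in range(5)],0); print("pre",(f1-f0).round(2))
x=.570
while x<.600:
    x+=.002
    bot.move_linear([x,yy,z],feed=.03)
    f=bot.get_force()-f1; print(round(x,4),f.round(2),bot.get_tool_pos().round(4))
    if f[0]<-8: break
bot.wait(.3)
print((bot.get_force()-f1).round(2),bot.get_tool_pos(),bot.get_width(),bot.get_time())
```

```text
[ 0.3833631  -0.64556813 -2.35744537]
0.026 [-0.28  0.48 -0.31] [ 0.5446 -0.0444  0.0256]
0.025 [ 0.67  0.45 -0.88] [ 0.545  -0.0445  0.025 ]
0.024 [0.18 0.09 0.2 ] [ 0.545  -0.0445  0.024 ]
0.023 [-1.05  1.77  1.38] [ 0.5453 -0.0445  0.0232]
0.022 [-3.91  0.35  8.28] [ 0.5454 -0.0446  0.0232]
pre [-1.95  1.05  7.49]
0.572 [-2.57 -0.19  0.54] [ 0.572  -0.0446  0.0232]
0.574 [-2.69 -0.09  2.51] [ 0.5739 -0.0446  0.0232]
0.576 [-2.44  0.08  3.05] [ 0.5759 -0.0447  0.0232]
0.578 [-2.52 -0.67  1.79] [ 0.5777 -0.0446  0.0232]
0.58 [-3.8  -1.44  3.87] [ 0.5792 -0.0446  0.0233]
0.582 [-8.58 -0.46  5.54] [ 0.5804 -0.0447  0.0233]
[-7.53 -1.57  6.11] [ 0.58042678 -0.04465903  0.02327247] 0.023042824687001986 21.7583
```

Downward force has built up, about 13 N on the shelf, so friction is polluting the push reading. I'll ease the height before going on.

Run:
```python
from h import *
fw=np.array([.38,-.65,-2.36]) # holding foot in air
yy=-.0445; z=.0225; x=.582
for z in (.0228,.0232,.0236):
    bot.move_linear([x,yy,z],feed=.03); bot.wait(.1); f=bot.get_force()-fw; print(z,f.round(2),bot.get_tool_pos().round(4))
    if f[2]<1.5: break
s=bot.capture("side"); save(s,"s4.png",cv2.resize(s["color"][200:340,250:430],None,fx=4,fy=4,interpolation=cv2.INTER_CUBIC))
print(bot.get_width(),bot.get_time())
```

```text
0.0228 [-6.9  -0.3  11.69] [ 0.5804 -0.0447  0.0233]
0.0232 [-6.79  0.01  9.33] [ 0.5805 -0.0446  0.0233]
0.0236 [-6.07 -0.76  7.74] [ 0.5805 -0.0447  0.0233]
0.023085170982358762 22.8583
```

View pics/s4.png

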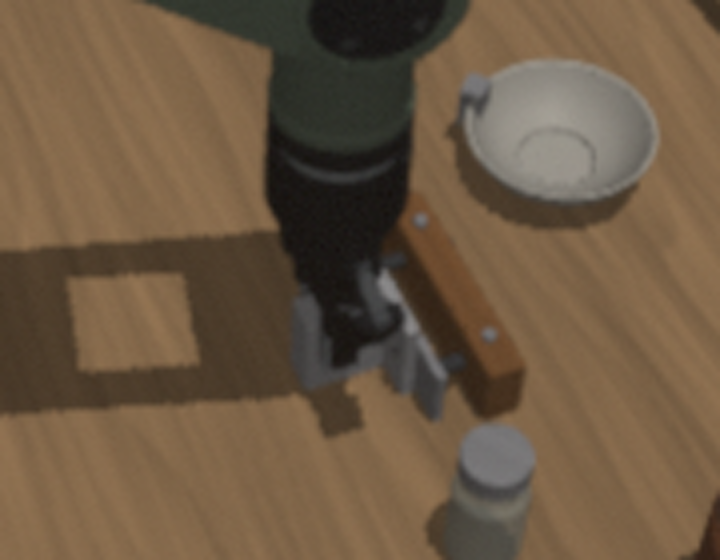

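Run:
```python
from h import *
fw=np.array([.38,-.65,-2.36])
yy=-.0445; x=.582; z=.0236
def rd(n=4):
    o=[]
    for _ in range(n): bot.wait(.04); o.append(bot.get_force())
    return np.mean(o,0)-fw
while z<.0262:
    z+=.0005
    bot.move_linear([x,yy,z],feed=.03); f=rd(); print(round(z,4),f.round(2),bot.get_tool_pos().round(4))
    if f[2]<2: break
print(bot.get_time())
```

```text
0.0241 [-3.78 -1.2   0.77] [ 0.5813 -0.0446  0.0234]
23.275
```

Run:
```python
from h import *
fw=np.array([.38,-.65,-2.36])
yy=-.0445; x=.582; z=.0241
def rd(n=5):
    o=[]
    for _ in range(n): bot.wait(.04); o.append(bot.get_force())
    return np.mean(o,0)-fw
while x<.600:
    x+=.0015
    bot.move_linear([x,yy,z],feed=.03); f=rd()
    print(round(x,4),round(z,4),f.round(2),bot.get_tool_pos().round(4))
    if f[2]>2.5: z+=.0004
    if f[2]<0: z-=.0002
    if f[0]<-9.3: break
print(bot.get_time())
```

```text
0.5835 0.0241 [-4.25 -1.34 -2.39] [ 0.5829 -0.0444  0.0235]
0.585 0.0239 [-5.07 -1.78 -1.5 ] [ 0.5843 -0.0444  0.0236]
0.5865 0.0237 [-6.24 -1.48 -0.11] [ 0.5856 -0.0444  0.0235]
0.588 0.0235 [-7.18 -1.27  0.99] [ 0.587  -0.0444  0.0235]
0.5895 0.0235 [-8.06 -1.41  1.59] [ 0.5881 -0.0444  0.0234]
0.591 0.0235 [-8.35 -1.43  2.16] [ 0.5894 -0.0444  0.0234]
0.5925 0.0235 [-9.34 -1.95  2.57] [ 0.5906 -0.0444  0.0234]
26.4833
```

Run:
```python
from fit import *
s=bot.capture("side"); p=bot.capture("top")
save(s,"s5.png",cv2.resize(s["color"][200:340,250:430],None,fx=4,fy=4,interpolation=cv2.INTER_CUBIC)); save(p,"t5.png")
print(R.from_quat(bot.get_ee_rot()).as_matrix().round(3).tolist())
bot.wait(.6); print((bot.get_force()-[.38,-.65,-2.36]).round(2),bot.get_tool_pos(),bot.get_joint_velocities().round(4),bot.get_width(),bot.get_time())
for q in ["tall_foot_rib_end","plate_face","tall_foot_face"]:
    print(q,[(np.round(d["location"],1).tolist(),round(d["conf"],2)) for d in bot.mark_of(s,q)][:3])
X=[[.5906-.019,-.0444,.03],[.631,-.0445,0.03]]
print("expected rib end, face px", proj(s,X).round(1).tolist())
```

```text
[[-1.0, 0.004, -0.004], [0.004, 1.0, 0.0], [0.004, 0.0, -1.0]]
[-9.5  -2.13  2.49] [ 0.59065947 -0.04441722  0.02342648] [-0.0002  0.0014  0.0004 -0.0005 -0.     -0.0004] 0.023032051745254117 27.1833
tall_foot_rib_end [([326.8, 285.2], 0.96), ([187.9, 195.0], 0.88), ([334.0, 404.3], 0.49)]
plate_face [([345.8, 285.0], 0.58)]
tall_foot_face [([351.7, 279.9], 0.94), ([334.3, 407.1], 0.61), ([204.5, 200.9], 0.59)]
expected rib end, face px [[328.5, 284.4], [352.2, 276.6]]
```

View pics/s5.png

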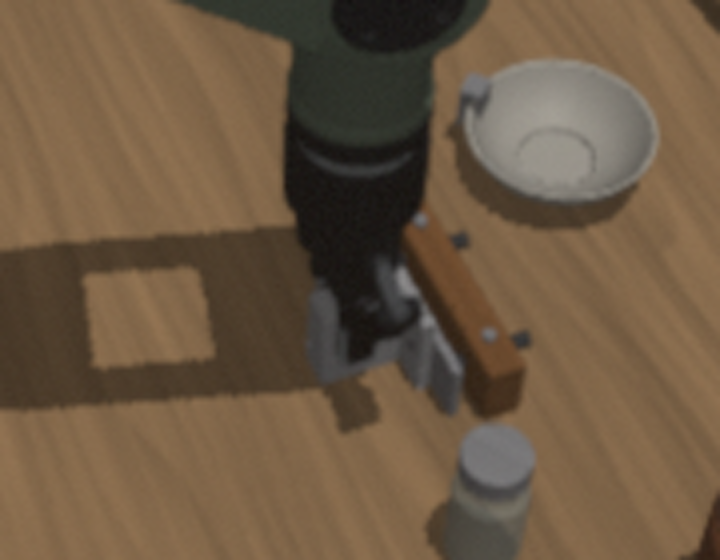

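View pics/t5.png

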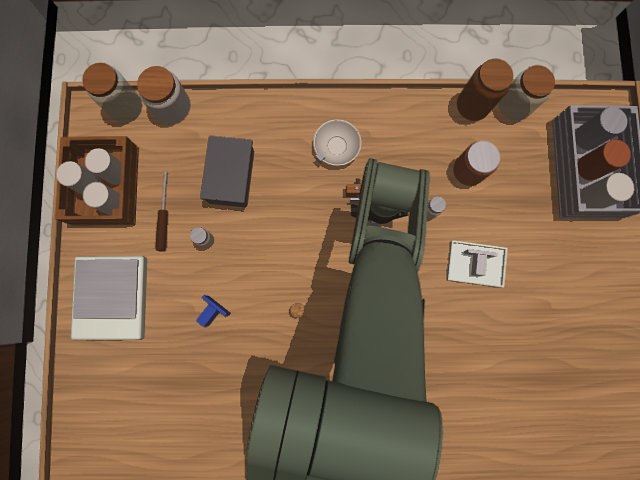

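The side view shows the flange flat on the plate. The plate is pushed back (its guide pins stick out behind the rail at (460,240) and (520,340) in the crop), and nothing else has moved. The reading is steady at about 9.5 N, so I'm handing in.

Run:
```python
from h import *
print((bot.get_force()-[.38,-.65,-2.36]).round(2)); bot.sign_off()
```

```text
[-8.8  -1.3   2.95]
the job is handed in; nothing more can be done
```

The job is handed in. The silver short foot stands released in the tray with its flat face towards the far wall. The silver tall foot stands on the shelf, held against the middle of the sprung plate.

**Last checks:**
- **Push:** about 9 N at the wrist (8.8 to 9.5 N), steady. The tool travelled about 13.7 mm from first contact, which works out to 9.6 N on the spring, so the two agree roughly.
- **Tall foot:** the tool was within about 0.3° of vertical. It was also within about 1 mm of the measured plate middle, and that measurement is itself good to about 2 mm. The gripper still held the 24 mm rib (opening read 23 mm).
- **Tray and surroundings:** the last top picture shows the short foot in place and nothing else visibly moved. The red look-alike was hidden behind the arm in that picture, so I could not recheck it.

**What did not go smoothly:** when I first set the tall foot down, the arm pressed it onto the shelf with about 13 N. I eased this to 2–3 N, and the push readings come from after that. That downward force leaves a little shelf friction in the push reading, so the force on the plate may be slightly below the wrist value.

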